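# Heft the mineral jars and hold up the full one

### The arm

A 6-joint arm with a two-finger parallel gripper is mounted at the origin on the work surface. World frame = base frame: x ahead of the robot, y to its left, z up, the work surface at z = 0. Lengths are in mm, angles in rad, forces in N, time in s.
With the tool pointing down it reaches from about 400 to 925 mm from the base axis. Payload 12.5 kg.
Tool frame: the origin (TCP) lies at the very end of the fingers, on their centre line; the grasp point (between the pads) lies 19 mm behind it (manip.grasp_offset is the distance from the TCP to the grasp point, in mm); y points along the fingers, z is the direction in which the jaws open and shut, and the axes are right-handed (so a half turn about y gives the same grasp; the last joint's range is limited). The gripper opens to 95 mm and grips with 3 to 60 N. Pads are 20 mm wide; open, the fingers measure 119 mm over their backs; the gripper's body (75 mm by 180 mm) begins 59 mm behind the grasp point.
Start: joints at [-1.232, 0.491, 1.559, -0, 1.092, -0.106], TCP at [268.949, -564.197, 175.161] pointing down, gripper open.
Joint ranges: [-3.1, 3.1], [-0.84, 2.19], [0.05, 2.79], [-1.13, 4.28], [0.06, 2.93], [-2.69, 2.69]. Speed limits (rad/s): [2.22, 2.22, 2.79, 3.14, 3.14, 3.14].

### API

Orientations are given as [roll, pitch, yaw] about the fixed x, y, z axes, in that order (R = Rz(yaw) Ry(pitch) Rx(roll)).
In Python, from cell import manip gives the robot as it stands. The module is installed in compiled form; this text tells all that it offers.
- The arm moves only by the tool step_arm, never from a script. Its argument "motion" is text: rows parted by semicolons, each of 7 numbers parted by spaces: the shift along the tool's x, y, z in cm, then the turn, a rotation vector about the tool's x, y, z in rad, then the finger opening in cm, from 0 to 9.51. In form: tx ty tz rx ry rz fingers; .... A call has 1 to 20 rows; each row shifts and turns the commanded pose from where the row before left it, along the tool's axes as they then stand; what a row does not reach is not made up. A row lasts 1/10 s, in which the tool goes at most 50 mm and 8.59 degrees, less where a joint would pass 70% of its speed; a pose out of reach is approached as far as the arm can. A call is refused whole if a number of a shift passes 5 or a number of a turn 0.15, either way. A call with a gripper value outside its range is refused whole. The fingers move at their own pace and stop on an object; "force" is the grip in N (left out, the last holds). Time passes only in rows, so rows that do not move let the fingers close. It gives the time, the measured TCP pose, the force and the opening at its end, in the units of the state.
- manip.get_obs(): the state, without advancing time (a new reading comes with each control period).
- manip.grab_frame(name): name is "side" or "top" or "wrist"; returns a dict with "image" (480x640x3 uint8, red, green, blue), "K" (3x3 intrinsics, pixels), "eye" and "rotation" of the camera in the world; the wrist camera has in their place "T_tool_cam" (4x4, takes a point from camera to tool coordinates, whose origin is the TCP and whose axes are the tool frame's). Camera axes: x right, y down, z forward; pixel columns grow to the right and rows downward; lengths in mm; the calibration is good to about 2 mm. The wrist camera is an equidistant fisheye: a pixel r from the principal point sees the ray r / f radians off the axis. A picture is of the moment at which its call begins: read the wrist's pose just before it. There is no depth.
- manip.job_done(): hands the job in, once; it reports no verdict.
The state is a dict: "time_s": time; "q": joint angles; "qd": joint speeds; "joint_efforts": joint torques, N m; "ee_pos": TCP position; "orientation": TCP orientation; "contact_force": force on the tool from outside, world axes, zero at the start; "wrist_torque": the same for the moment, N m; "grip_width": opening from 0.0 (shut) to 1.0 (fully open).
Only numpy, scipy, OpenCV 4.12 (cv2) and the standard library are available. Lean on these libraries where they do the work, as an engineer would, in place of code of your own. Each camera call takes 0.05 s, during which the arm holds its last target.

### The job

These three identical closed jars hold mineral blocks for the shrimp tank: one block is still whole, the other two are partly used, and only the weight tells. Heft the jars one at a time, going from left to right as seen from the robot: lift each clear of the ledge and, before you go on, set it gently back upright where it stood. Finish while holding the heaviest jar up for me to take, upright, still and at least 10 cm clear of the ledge, with the other two standing in their places and the bowl, log and dish left alone.

Things in the scene. Friction and masses are not known exactly. Their poses are not given: they have to be found in the camera images.
- jar_left_center (a point): The left-hand one of three closed jars that look exactly alike (on the robot's left, largest y of the three): opaque white plastic with a pale grey-green band and a blue ribbed twist cap, upright. 60 mm across the body, 62 mm across the cap, 90 mm tall (cap from 66 mm up). This point is on its axis half-way up, 45 mm above its underside; z points up through the cap.
- jar_middle_center (a point): The middle one of three closed jars that look exactly alike (between the other two): opaque white plastic with a pale grey-green band and a blue ribbed twist cap, upright. 60 mm across the body, 62 mm across the cap, 90 mm tall (cap from 66 mm up). This point is on its axis half-way up, 45 mm above its underside; z points up through the cap.
- jar_right_center (a point): The right-hand one of three closed jars that look exactly alike (on the robot's right, smallest y of the three): opaque white plastic with a pale grey-green band and a blue ribbed twist cap, upright. 60 mm across the body, 62 mm across the cap, 90 mm tall (cap from 66 mm up). This point is on its axis half-way up, 45 mm above its underside; z points up through the cap.
- jar_left: The same left-hand jar; origin at the centre of its underside. Each jar weighs 0.17 to 0.58 kg with its contents, a loose solid block inside; the heaviest is at least 0.15 kg heavier than either of the others, and may be any of the three.
- jar_middle: The same middle jar; origin at the centre of its underside.
- jar_right: The same right-hand jar; origin at the centre of its underside.
- ledge: The flat tiled ledge on which the robot and all the things stand; its top is at z = 0.
- bowl: Open glass bowl, 120 mm across the rim, 55 mm tall, loose, to be left alone; origin at the centre of its underside.
- shrimp_log: Black ceramic shrimp log, a hollow bark-textured tube 120 mm long (along its x axis) and 45 mm across, lying on its flat foot, loose, to be left alone; origin at the centre of its underside.
- dish: Small terracotta feeding dish, 72 mm across, 16 mm tall, loose, to be left alone; origin at the centre of its underside.
Not all that is in view belongs to the job. Leave any yellow look-alike of the jar_middle alone.

How it is judged (in metres and radians):
On the way, in this order (a step that is already met when the one before it is completed fails the run):
1. the left jar is lifted clear of the ledge in the fingers (about 8 mm or more, for 0.3 s) (height (world z) of jar_left_center above 0.053 m and angle between jar_left_center's own z axis and vertical below 0.35 rad and contact force between jar_left and ledge below 0.02 N and contact force between the fingers and jar_left above 1 N), for 0.3 s.
2. the middle jar is lifted clear of the ledge in the fingers (about 8 mm or more, for 0.3 s) (height (world z) of jar_middle_center above 0.053 m and angle between jar_middle_center's own z axis and vertical below 0.35 rad and contact force between jar_middle and ledge below 0.02 N and contact force between the fingers and jar_middle above 1 N), for 0.3 s.
3. the right jar is lifted clear of the ledge in the fingers (about 8 mm or more, for 0.3 s) (height (world z) of jar_right_center above 0.053 m and angle between jar_right_center's own z axis and vertical below 0.35 rad and contact force between jar_right and ledge below 0.02 N and contact force between the fingers and jar_right above 1 N), for 0.3 s.
At the end, for the whole second after the job is handed in: The heaviest jar is in the fingers, underside about 100 mm or more above the ledge, upright within 0.2 rad, still; the other two (told by their weight on the ledge) stand upright on it, released, at rest, within 40 mm of where they stood (((height (world z) of jar_left_center above 0.142 m and angle between jar_left_center's own z axis and vertical below 0.2 rad and linear speed of jar_left below 0.03 m/s and contact force between the fingers and jar_left above 1 N and contact force between jar_left and ledge below 0.02 N and height (world z) of each of jar_middle_center, jar_right_center below 0.05 m and angle between each of jar_middle_center, jar_right_center's own z axis and vertical below 0.1 rad and linear speed of each of jar_middle, jar_right below 0.02 m/s and distance of each of jar_middle_center, jar_right_center from where it was at the start of the episode below 0.04 m and contact force between the fingers and jar_middle below 0.05 N and contact force between jar_middle and ledge between 0.8 and 3.8 N and contact force between the fingers and jar_right below 0.05 N and contact force between jar_right and ledge between 0.8 and 3.8 N) or (height (world z) of jar_middle_center above 0.142 m and angle between jar_middle_center's own z axis and vertical below 0.2 rad and linear speed of jar_middle below 0.03 m/s and contact force between the fingers and jar_middle above 1 N and contact force between jar_middle and ledge below 0.02 N and height (world z) of each of jar_left_center, jar_right_center below 0.05 m and angle between each of jar_left_center, jar_right_center's own z axis and vertical below 0.1 rad and linear speed of each of jar_left, jar_right below 0.02 m/s and distance of each of jar_left_center, jar_right_center from where it was at the start of the episode below 0.04 m and contact force between the fingers and jar_left below 0.05 N and contact force between jar_left and ledge between 0.8 and 3.8 N and contact force between the fingers and jar_right below 0.05 N and contact force between jar_right and ledge between 0.8 and 3.8 N) or (height (world z) of jar_right_center above 0.142 m and angle between jar_right_center's own z axis and vertical below 0.2 rad and linear speed of jar_right below 0.03 m/s and contact force between the fingers and jar_right above 1 N and contact force between jar_right and ledge below 0.02 N and height (world z) of each of jar_left_center, jar_middle_center below 0.05 m and angle between each of jar_left_center, jar_middle_center's own z axis and vertical below 0.1 rad and linear speed of each of jar_left, jar_middle below 0.02 m/s and distance of each of jar_left_center, jar_middle_center from where it was at the start of the episode below 0.04 m and contact force between the fingers and jar_left below 0.05 N and contact force between jar_left and ledge between 0.8 and 3.8 N and contact force between the fingers and jar_middle below 0.05 N and contact force between jar_middle and ledge between 0.8 and 3.8 N))); the arm keeps its last pose, push and grip.
It fails at once if a jar is knocked over or tipped more than 35 degrees (angle between any of jar_left_center, jar_middle_center, jar_right_center's own z axis and vertical above 0.61 rad).
It fails at once if a jar is dropped from a height, thrown, or slammed down (over 0.45 m/s out of the fingers, or over 0.3 m/s while on the ledge) ((linear speed of jar_left above 0.45 m/s and contact force between the fingers and jar_left below 0.05 N) or (linear speed of jar_middle above 0.45 m/s and contact force between the fingers and jar_middle below 0.05 N) or (linear speed of jar_right above 0.45 m/s and contact force between the fingers and jar_right below 0.05 N) or (linear speed of jar_left above 0.3 m/s and contact force between jar_left and ledge above 0.5 N) or (linear speed of jar_middle above 0.3 m/s and contact force between jar_middle and ledge above 0.5 N) or (linear speed of jar_right above 0.3 m/s and contact force between jar_right and ledge above 0.5 N)).
It fails at once if the bowl, the log or the dish is moved by more than 25 mm (distance of any of bowl, shrimp_log, dish from where it was at the start of the episode above 0.025 m).
It also fails if it takes over 72 s, if anything falls off the work surface, if the arm or the gripper's body presses on something with over 40 N, if the wrist force passes 120 N, or if a joint passes its speed limit or range.

## Working session

There is one attempt and no reset: what is moved stays moved. The work goes in short steps, Python scripts to look and compute and a tool call to move; the robot and the scene stay as the last step left them, time stands still between calls to the robot, and variables do not carry over. Pictures are saved under pics/ and viewed, and the job is handed in when it is done.

Besides the shell and the picture viewer there is one more tool, called after "Emit:" by a JSON object that holds its "fn" and its "kwargs". step_arm: Moves the arm, as the interface text tells. Its arguments: {"type":"object","properties":{"motion":{"type":"string"},"force":{"type":"number"}},"required":["motion"]}

```bash
mkdir -p pics
python3 - <<'E'
from cell import manip
import cv2,numpy as np
print(manip.get_obs())
for n in ["side","top"]:
    f=manip.grab_frame(n); cv2.imwrite(f"pics/{n}0.png",f["image"][:,:,::-1]); np.savez(f"{n}0.npz",**f)
    print(n,f["K"],f["eye"],f["rotation"])
E
```

```text
{'time_s': 0.0, 'q': array([-1.23161341e+00,  4.91559370e-01,  1.55949745e+00,  8.52828143e-06,
        1.09168298e+00, -1.05625305e-01]), 'qd': array([-0.0008934 ,  0.0006351 ,  0.00058242, -0.00069897,  0.00069947,
        0.00118963]), 'joint_efforts': array([-8.22957245e-04, -6.12639356e+01, -2.58183289e+01,  6.91086729e-02,
        4.81446320e-02, -1.04907506e-04]), 'ee_pos': array([ 268.83326563, -563.88706115,  174.54536109]), 'orientation': array([-1.57193628e+00,  1.28463830e-04, -2.69678844e+00]), 'contact_force': array([ 0.74205011,  0.40583226, -0.65621796]), 'wrist_torque': array([ 0.0095342 , -0.01696573, -0.02043429]), 'grip_width': 0.9998913662309683}
side [[576.27409185   0.         313.79262514]
 [  0.         576.27409185 232.67696768]
 [  0.           0.           1.        ]] [125.19194355 655.18640656 735.15696867] [-2.25506739 -0.01300866 -2.48622019]
top [[512.2136775    0.         321.957651  ]
 [  0.         512.2136775  238.79180397]
 [  0.           0.           1.        ]] [ 401.76118197   14.00607176 1061.22715809] [-2.93106308  0.00302556 -1.64803975]
```

View pics/top0.png

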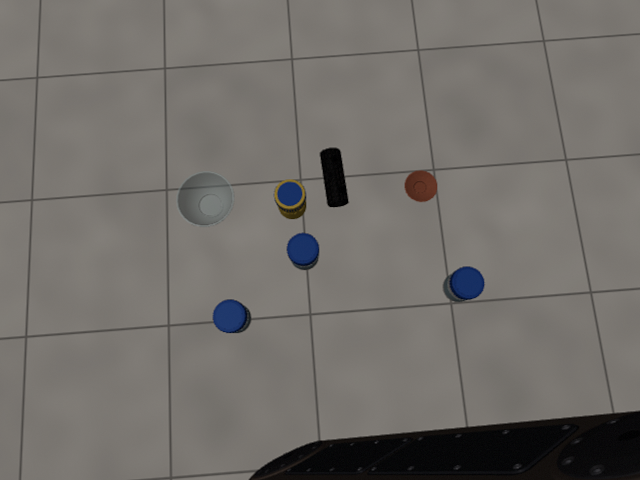

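View pics/side0.png

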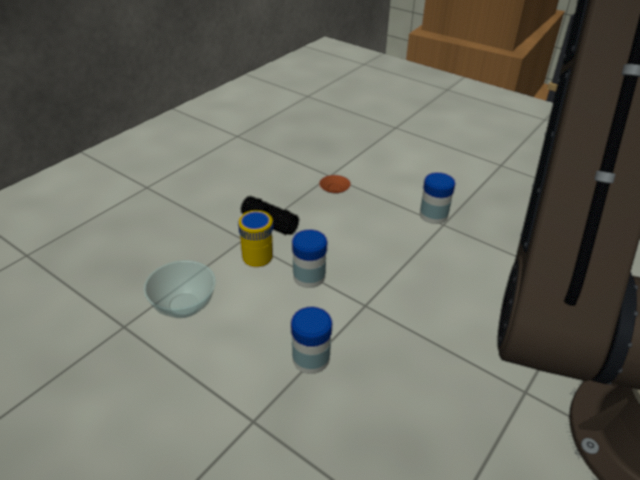

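The top view shows four candidates:
- blue-capped white jars at (230,316), (302,249) and (467,283)
- a yellow-sided look-alike with a blue disc on its lid at (290,197), which I exclude by colour

The bowl is at (205,199), the log at (334,178) and the dish at (421,186). Next I measure positions and take a close crop.

```bash
cat > h.py <<'E'
import numpy as np,cv2
from scipy.spatial.transform import Rotation as R
def ray(f,u,v):
    d=np.linalg.inv(f["K"])@np.array([u,v,1.]); return R.from_euler('xyz',f["rotation"]).as_matrix()@d
def plane(f,u,v,z):
    d=ray(f,u,v); return f["eye"]+d*(z-f["eye"][2])/d[2]
def blobs(img,amin=150):
    h=cv2.cvtColor(img,cv2.COLOR_RGB2HSV)
    m=cv2.inRange(h,(105,150,60),(125,255,255))
    n,l,s,c=cv2.connectedComponentsWithStats(m)
    return [(i,s[i],c[i]) for i in range(1,n) if s[i][4]>amin],l
E
python3 - <<'E'
from h import *
t=dict(np.load("top0.npz"));s=dict(np.load("side0.npz"))
for n,f in(("top",t),("side",s)):
    b,l=blobs(f["image"])
    for i,st,c in b:
        cs,_=cv2.findContours((l==i).astype('uint8'),cv2.RETR_EXTERNAL,cv2.CHAIN_APPROX_NONE)
        (x,y),r=cv2.minEnclosingCircle(cs[0])
        print(n,st,c.round(1),"circ",round(x,1),round(y,1),round(r,1),plane(f,x,y,90 if n=="top" else 78).round(1))
for k,u,v,z in(("bowl",205,199,55),("log",334,178,30),("log1",329,150,30),("log2",338,206,30),("dish",421,186,16),("yel",290,194,95)): print(k,plane(t,u,v,z).round())
im=t["image"][140:350,170:500,::-1]; cv2.imwrite("pics/crop0.png",cv2.resize(im,None,fx=2.4,fy=2.4))
E
```

```text
top [278 183  24  22 425] [289.4 193.4] circ 289.5 193.5 11.9 [705.2  57.8  90. ]
top [287 233  32  31 751] [302.5 248.4] circ 302.6 248.7 15.7 [592.4  39.6  90. ]
top [452 267  32  32 796] [467.4 282.3] circ 467.5 282.3 16.4 [ 503.  -268.7   90. ]
top [213 300  32  33 810] [229.  315.7] circ 229.2 315.8 16.4 [474.9 186.2  90. ]
side [425 173  29  24 584] [438.8 184.7] circ 438.8 184.5 14.9 [ 505.4 -268.    78. ]
side [243 213  25  15 287] [254.8 220. ] circ 255.0 220.5 12.1 [716.2  50.6  78. ]
side [293 230  34  30 832] [309.1 244.7] circ 309.2 244.8 17.2 [595.3  42.9  78. ]
side [ 292  307   39   39 1243] [311.1 326.3] circ 311.1 326.5 20.5 [476.6 190.8  78. ]
bowl [718. 232.  55.]
log [751. -35.  30.]
log1 [814. -30.  30.]
log2 [689. -39.  30.]
dish [ 723. -220.   16.]
yel [703.  57.  95.]
```

View pics/crop0.png

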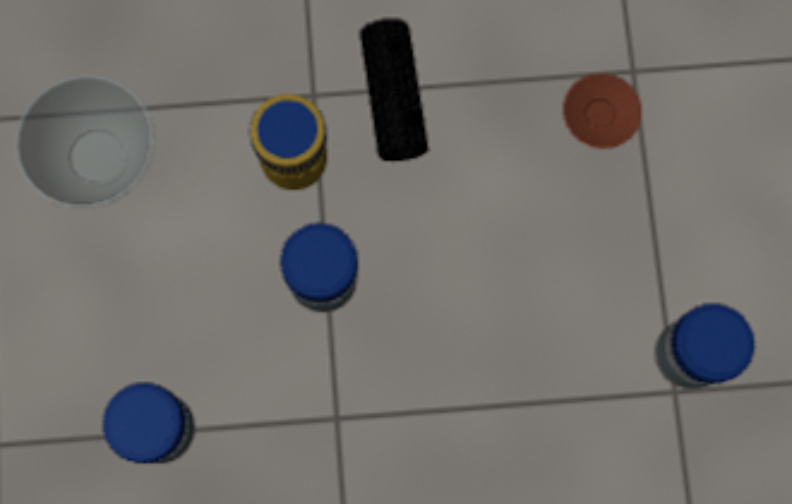

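The jars come out at left (475,188), middle (593,41) and right (504,-268), with both views agreeing to within about 4 mm. I'll turn the jaws along world y, which keeps them clear of the yellow look-alike, and go to the left jar first.

Emit:
{"fn": "step_arm", "kwargs": {"motion": "0 0 0 0 0.148 0 9.5; 0 0 0 0 0.148 0 9.5; 0 0 0 0 0.149 0 9.5; -2.6 0 -3 0 0 0 9.5; -2.6 0 -3 0 0 0 9.5; -2.6 0 -3 0 0 0 9.5; -2.6 0 -3 0 0 0 9.5; -2.6 0 -3 0 0 0 9.5; -2.6 0 -3 0 0 0 9.5; -2.6 0 -3 0 0 0 9.5; 0 0 0 0 0 0 9.5; 0 0 0 0 0 0 9.5", "force": 30}}

```text
time_s: 1.3
ee_pos: [451.3, -353.7, 175.0]
orientation: [-1.571, -0.0, -3.14]
contact_force: [0.3, -0.1, 0.6]
grip_width: 1.001
```

Emit:
{"fn": "step_arm", "kwargs": {"motion": "-0.17 0 -3.87 0 0 0 9.5; -0.17 0 -3.87 0 0 0 9.5; -0.17 0 -3.87 0 0 0 9.5; -0.17 0 -3.87 0 0 0 9.5; -0.17 0 -3.87 0 0 0 9.5; -0.17 0 -3.87 0 0 0 9.5; -0.17 0 -3.87 0 0 0 9.5; -0.17 0 -3.87 0 0 0 9.5; -0.17 0 -3.87 0 0 0 9.5; -0.17 0 -3.87 0 0 0 9.5; -0.17 0 -3.87 0 0 0 9.5; -0.17 0 -3.87 0 0 0 9.5; -0.17 0 -3.87 0 0 0 9.5; -0.17 0 -3.87 0 0 0 9.5; 0 0 0 0 0 0 9.5; 0 0 0 0 0 0 9.5; 0 0 0 0 0 0 9.5"}}

```text
time_s: 3.0
ee_pos: [475.0, 186.2, 175.0]
orientation: [-1.57, -0.0, 3.14]
contact_force: [-0.1, -0.1, 0.8]
grip_width: 1.0
```

```bash
cat > w.py <<'E'
from h import *
import sys
from cell import manip
o=manip.get_obs(); f=manip.grab_frame("wrist")
cv2.imwrite(f"pics/{sys.argv[1]}.png",f["image"][:,:,::-1])
print(o["ee_pos"].round(1),o["orientation"].round(4),o["contact_force"].round(2),o["time_s"])
K=f["K"];T=f["T_tool_cam"];Rt=R.from_euler('xyz',o["orientation"]).as_matrix()
def wr(u,v,z):
    p=np.array([(u-K[0,2])/K[0,0],(v-K[1,2])/K[1,1]]);th=np.hypot(*p)
    d=np.r_[p/th*np.sin(th),np.cos(th)] if th>1e-9 else np.array([0,0,1.])
    d=Rt@T[:3,:3]@d; e=o["ee_pos"]+Rt@T[:3,3]
    return e+d*(z-e[2])/d[2]
b,l=blobs(f["image"])
for i,st,c in b:
    cs,_=cv2.findContours((l==i).astype('uint8'),cv2.RETR_EXTERNAL,cv2.CHAIN_APPROX_NONE)
    P=np.array([wr(*q[0],90)[:2] for q in cs[0]],np.float32)
    print(st,c.round(),"xy circle at z90",cv2.minEnclosingCircle(P))
E
python3 w.py w1
```

```text
[475.  186.2 175. ] [-1.5704e+00 -3.0000e-04  3.1400e+00] [-0.08 -0.11  0.83] 3.0
[ 462   62   65   70 3437] [494.  96.] xy circle at z90 ((597.0060424804688, 43.29270553588867), 31.312978744506836)
[ 285  195   74   72 4101] [321. 231.] xy circle at z90 ((479.7058410644531, 189.1630096435547), 30.595407485961914)
```

View pics/w1.png

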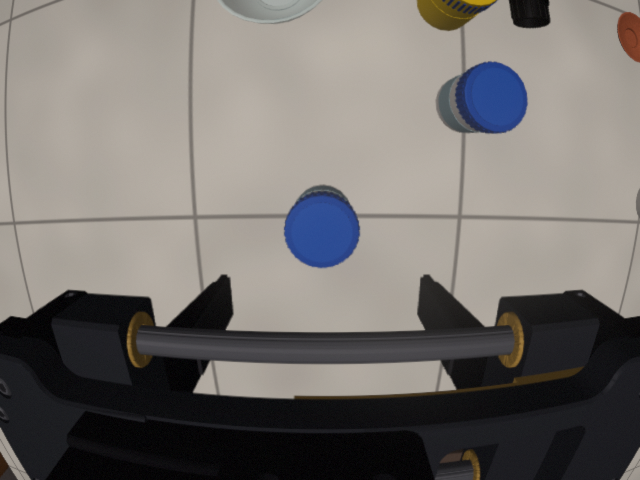

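The wrist view shows the left jar's cap at (321,231), midway between the fingers, with the middle jar at (494,96). I descend in two stages.

Emit:
{"fn": "step_arm", "kwargs": {"motion": "-0.25 1 -0.2 0 0 0 9.5; 0 2.5 0 0 0 0 9.5; 0 2.5 0 0 0 0 9.5; 0 2.5 0 0 0 0 9.5; 0 2.5 0 0 0 0 9.5; 0 2 0 0 0 0 9.5; 0 1.2 0 0 0 0 9.5; 0 0.7 0 0 0 0 9.5; 0 0 0 0 0 0 9.5; 0 0 0 0 0 0 9.5"}}

```text
time_s: 4.05
ee_pos: [477.8, 189.5, 26.6]
orientation: [-1.571, 0.001, 3.141]
contact_force: [0.4, -0.7, -0.2]
grip_width: 0.999
```

Emit:
{"fn": "step_arm", "kwargs": {"motion": "0 0 0 0 0 0 5.5; 0 0 0 0 0 0 5.5; 0 0 0 0 0 0 5.5; 0 0 0 0 0 0 5.5; 0 0 0 0 0 0 5.5; 0 0 0 0 0 0 5.5; 0 0 0 0 0 0 5.5; 0 0 0 0 0 0 5.5", "force": 30}}

```text
time_s: 4.85
ee_pos: [477.5, 189.6, 26.2]
orientation: [-1.571, 0.0, 3.141]
contact_force: [-0.9, -1.5, 3.0]
grip_width: 0.648
```

Emit:
{"fn": "step_arm", "kwargs": {"motion": "0 0 0 0 0 0 4; 0 0 0 0 0 0 4; 0 0 0 0 0 0 4; 0 0 0 0 0 0 4", "force": 30}}

```text
time_s: 5.25
ee_pos: [477.5, 189.5, 26.2]
orientation: [-1.571, 0.0, 3.141]
contact_force: [0.1, -0.5, 5.3]
grip_width: 0.648
```

```bash
cat > o.py <<'E'
from cell import manip
o=manip.get_obs()
for k in ["time_s","ee_pos","orientation","contact_force","wrist_torque","joint_efforts","grip_width"]: print(k,o[k])
E
python3 o.py
```

```text
time_s 5.25
ee_pos [477.4968474  189.53680373  26.18639764]
orientation [-1.57073049e+00  2.47298200e-04  3.14138274e+00]
contact_force [ 0.08062327 -0.5345661   5.34430009]
wrist_torque [-0.02391131  0.09342374  0.01432205]
joint_efforts [ 3.44901485e-01 -5.20192087e+01 -1.46382451e+01  6.35698414e-02
 -2.05123038e-01  7.48307328e-03]
grip_width 0.6482506632826837
```

The opening of 61.6 mm matches the 62 mm cap, so the pads are catching the cap's edge. I'll open, go 7 mm lower and regrip on the body.

Emit:
{"fn": "step_arm", "kwargs": {"motion": "0 0 0 0 0 0 8; 0 0 0 0 0 0 8; 0 0 0 0 0 0 8; 0 0.35 0 0 0 0 8; 0 0.35 0 0 0 0 8; 0 0 0 0 0 0 4; 0 0 0 0 0 0 4; 0 0 0 0 0 0 4; 0 0 0 0 0 0 4; 0 0 0 0 0 0 4; 0 0 0 0 0 0 4; 0 0 0 0 0 0 4", "force": 30}}

```text
time_s: 6.45
ee_pos: [477.4, 189.5, 19.1]
orientation: [-1.571, -0.0, 3.141]
contact_force: [0.2, -0.3, -1.2]
grip_width: 0.65
```

```bash
python3 o.py
```

```text
time_s 6.45
ee_pos [477.37377732 189.52934814  19.09165617]
orientation [-1.57071265e+00 -1.53677036e-05  3.14132486e+00]
contact_force [ 0.23881794 -0.2939858  -1.21915494]
wrist_torque [ 0.00436386  0.03950795 -0.03734908]
joint_efforts [ 5.43617306e-02 -5.56244087e+01 -1.51519793e+01  1.81134674e-02
 -6.40132092e-02 -2.27910714e-03]
grip_width 0.6495272045759249
```

The opening is the same, so that is just the reading for a firm grip on the body. Lifting gently by 45 mm.

Emit:
{"fn": "step_arm", "kwargs": {"motion": "0 -0.3 0 0 0 0 4; 0 -0.6 0 0 0 0 4; 0 -0.8 0 0 0 0 4; 0 -0.8 0 0 0 0 4; 0 -0.8 0 0 0 0 4; 0 -0.8 0 0 0 0 4; 0 -0.4 0 0 0 0 4; 0 0 0 0 0 0 4; 0 0 0 0 0 0 4; 0 0 0 0 0 0 4; 0 0 0 0 0 0 4; 0 0 0 0 0 0 4; 0 0 0 0 0 0 4"}}

```text
time_s: 7.75
ee_pos: [477.4, 189.5, 64.0]
orientation: [-1.571, -0.0, 3.141]
contact_force: [0.1, 0.4, -2.3]
grip_width: 0.647
```

```bash
python3 o.py; python3 w.py w2; python3 o.py|grep contact
python3 - <<'E'
from h import *
from cell import manip
f=manip.grab_frame("side"); cv2.imwrite("pics/s2.png",f["image"][:,:,::-1])
E
python3 o.py |grep contact
```

```text
time_s 7.75
ee_pos [477.35749292 189.54326316  63.95348222]
orientation [-1.57066144e+00 -2.29964997e-04  3.14135931e+00]
contact_force [ 0.1184477   0.39467852 -2.32908396]
wrist_torque [ 0.03758973 -0.0028965   0.01868421]
joint_efforts [-2.21967923e-03 -5.37763596e+01 -1.81463099e+01  8.83674715e-03
 -8.82115192e-02  3.22608457e-05]
grip_width 0.647171684418456
[477.4 189.5  64. ] [-1.5707e+00 -2.0000e-04  3.1414e+00] [ 0.12  0.39 -2.33] 7.75
[ 521   36   94  102 7287] [569.  86.] xy circle at z90 ((595.8231811523438, 48.084999084472656), 36.567298889160156)
[ 253  251  144   82 9507] [324. 297.] xy circle at z90 ((459.4653625488281, 189.60498046875), 41.13372039794922)
[ 276  363   99   20 1281] [325. 371.] xy circle at z90 ((428.06805419921875, 189.50048828125), 29.000564575195312)
contact_force [ 0.4362522   0.60574721 -2.25267387]
contact_force [-0.10755514  0.6316169  -1.68670356]
```

View pics/s2.png

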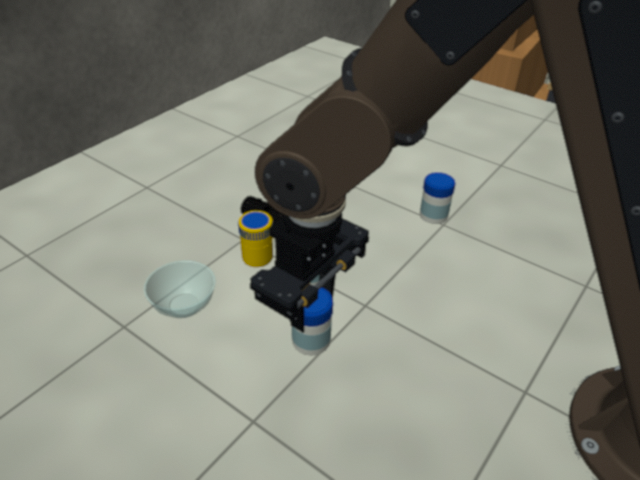

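The side view shows the left jar hanging upright, with its underside at row 352 (it stood at row 370). I'll average the force to get its weight.

```bash
cat > heft.py <<'E'
from cell import manip
import numpy as np
F=[];J=[]
for i in range(24):
    manip.grab_frame("top"); o=manip.get_obs(); F.append(o["contact_force"]);J.append(o["joint_efforts"])
print("F",np.mean(F,0),np.std(F,0)); print("J",np.mean(J,0)); print(o["time_s"],o["ee_pos"],o["grip_width"])
E
python3 heft.py
```

```text
F [ 0.00545973 -0.04273853 -1.84082833] [0.54488293 0.51118725 0.37798169]
J [-4.94250182e-04 -5.37912554e+01 -1.81662590e+01  8.80777359e-03
 -8.88191382e-02  1.21327323e-05]
9.05 [477.39576549 189.54911657  64.10180056] 0.6478500862463675
```

The left jar pulls about 1.9 N (roughly 0.19 kg). I lower it back gently and release.

Emit:
{"fn": "step_arm", "kwargs": {"motion": "0 0.4 0 0 0 0 4; 0 0.8 0 0 0 0 4; 0 0.8 0 0 0 0 4; 0 0.8 0 0 0 0 4; 0 0.6 0 0 0 0 4; 0 0.4 0 0 0 0 4; 0 0.3 0 0 0 0 4; 0 0.2 0 0 0 0 4; 0 0.1 0 0 0 0 4; 0 0.1 0 0 0 0 4; 0 0 0 0 0 0 4; 0 0 0 0 0 0 4; 0 0 0 0 0 0 4"}}

```text
time_s: 10.35
ee_pos: [477.5, 189.6, 19.2]
orientation: [-1.571, 0.0, 3.141]
contact_force: [-0.6, 0.0, -1.8]
grip_width: 0.645
```

Emit:
{"fn": "step_arm", "kwargs": {"motion": "0 0 0 0 0 0 6.4; 0 0 0 0 0 0 7; 0 0 0 0 0 0 8; 0 0 0 0 0 0 9.5; 0 0 0 0 0 0 9.5; 0 0 0 0 0 0 9.5"}}

```text
time_s: 10.95
ee_pos: [477.4, 189.6, 19.1]
orientation: [-1.571, 0.0, 3.141]
contact_force: [0.3, -1.6, 0.4]
grip_width: 0.982
```

Emit:
{"fn": "step_arm", "kwargs": {"motion": "0 -0.5 0 0 0 0 9.5; 0 -1.5 0 0 0 0 9.5; 0 -3 0 0 0 0 9.5; 0 -3 0 0 0 0 9.5; 0 -3 0 0 0 0 9.5; 0 -3 0 0 0 0 9.5; 0 -2 0 0 0 0 9.5; -1.95 0 2.46 0 0 0 9.5; -1.95 0 2.46 0 0 0 9.5; -1.95 0 2.46 0 0 0 9.5; -1.95 0 2.46 0 0 0 9.5; -1.95 0 2.46 0 0 0 9.5; -1.95 0 2.46 0 0 0 9.5; 0 0 0 0 0 0 9.5; 0 0 0 0 0 0 9.5; 0 0 0 0 0 0 9.5"}}

```text
time_s: 12.55
ee_pos: [593.7, 42.7, 179.3]
orientation: [-1.571, -0.0, -3.141]
contact_force: [0.1, -0.2, 0.1]
grip_width: 0.995
```

```bash
python3 w.py w3
python3 - <<'E'
from h import *
from cell import manip
f=manip.grab_frame("top"); cv2.imwrite("pics/t3.png",f["image"][:,:,::-1])
b,l=blobs(f["image"])
for i,st,c in b: print(st,c.round(1))
E
```

```text
[593.7  42.7 179.3] [-1.5708e+00 -4.0000e-04 -3.1413e+00] [ 0.1  -0.24  0.12] 12.55
[ 274   66   60   59 2769] [303.  95.] xy circle at z90 ((708.7162475585938, 59.93024826049805), 24.1206111907959)
[ 290  195   73   71 3971] [326. 230.] xy circle at z90 ((597.6975708007812, 41.903953552246094), 30.268705368041992)
[583 282  37  31 608] [604. 295.] xy circle at z90 ((521.362548828125, -263.41070556640625), 37.602603912353516)
[450 267  34  32 843] [466.7 282.7]
```

View pics/w3.png

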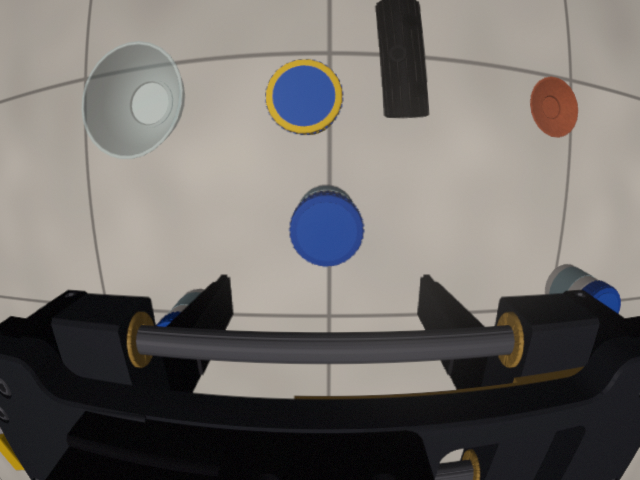

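The wrist view shows the middle jar's cap at (326,230), centred, with the yellow look-alike at (303,95) beyond it and off the finger line. I descend, grip and lift.

Emit:
{"fn": "step_arm", "kwargs": {"motion": "-0.2 1 0.05 0 0 0 9.5; 0 2.5 0 0 0 0 9.5; 0 2.5 0 0 0 0 9.5; 0 2.5 0 0 0 0 9.5; 0 2.5 0 0 0 0 9.5; 0 2.5 0 0 0 0 9.5; 0 1.5 0 0 0 0 9.5; 0 1 0 0 0 0 9.5; 0 0 0 0 0 0 9.5; 0 0 0 0 0 0 4; 0 0 0 0 0 0 4; 0 0 0 0 0 0 4; 0 0 0 0 0 0 4; 0 0 0 0 0 0 4; 0 0 0 0 0 0 4; 0 0 0 0 0 0 4; 0 0 0 0 0 0 4; 0 0 0 0 0 0 4", "force": 30}}

```text
time_s: 14.45
ee_pos: [596.6, 41.5, 19.5]
orientation: [-1.571, 0.001, 3.141]
contact_force: [-0.3, 0.6, 5.2]
grip_width: 0.647
```

Emit:
{"fn": "step_arm", "kwargs": {"motion": "0 -0.3 0 0 0 0 4; 0 -0.6 0 0 0 0 4; 0 -0.8 0 0 0 0 4; 0 -0.8 0 0 0 0 4; 0 -0.8 0 0 0 0 4; 0 -0.8 0 0 0 0 4; 0 -0.4 0 0 0 0 4; 0 0 0 0 0 0 4; 0 0 0 0 0 0 4; 0 0 0 0 0 0 4; 0 0 0 0 0 0 4; 0 0 0 0 0 0 4"}}

```text
time_s: 15.65
ee_pos: [596.3, 41.4, 63.9]
orientation: [-1.571, -0.0, 3.141]
contact_force: [-0.3, -0.9, -5.3]
grip_width: 0.65
```

```bash
python3 heft.py
python3 - <<'E'
from h import *
from cell import manip
f=manip.grab_frame("side"); cv2.imwrite("pics/s4.png",f["image"][:,:,::-1])
E
```

```text
F [ 0.07947661 -0.08611378 -5.0930946 ] [0.52107543 0.46044607 0.51005005]
J [-1.53041093e-04 -6.47279090e+01 -2.18315833e+01  2.85082291e-02
 -7.79623986e-02  1.00376815e-05]
16.85 [596.3833887   41.42185689  64.10444   ] 0.643870455104076
```

View pics/s4.png

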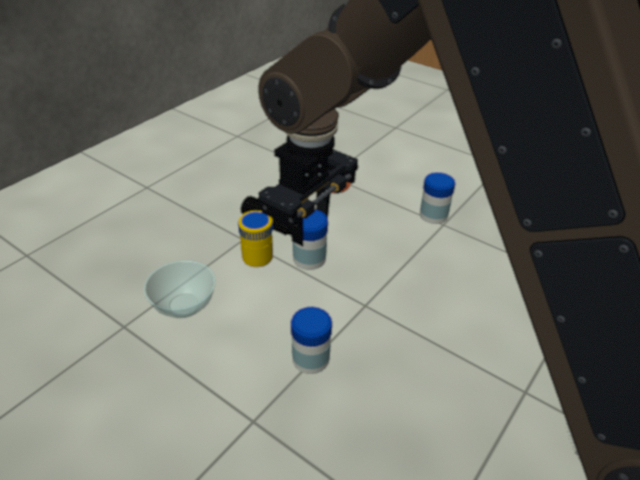

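The middle jar hangs upright at (310,240) and the left jar stands where it was, at (311,340). The middle jar pulls 5.1 N (about 0.52 kg). I set it back and release.

Emit:
{"fn": "step_arm", "kwargs": {"motion": "0 0.4 0 0 0 0 4; 0 0.8 0 0 0 0 4; 0 0.8 0 0 0 0 4; 0 0.8 0 0 0 0 4; 0 0.6 0 0 0 0 4; 0 0.4 0 0 0 0 4; 0 0.3 0 0 0 0 4; 0 0.2 0 0 0 0 4; 0 0.1 0 0 0 0 4; 0 0.1 0 0 0 0 4; 0 0 0 0 0 0 4; 0 0 0 0 0 0 4; 0 0 0 0 0 0 4"}}

```text
time_s: 18.2
ee_pos: [596.6, 41.5, 19.5]
orientation: [-1.571, 0.001, 3.141]
contact_force: [-1.2, 0.6, 1.3]
grip_width: 0.651
```

Emit:
{"fn": "step_arm", "kwargs": {"motion": "0 0 0 0 0 0 6.4; 0 0 0 0 0 0 7; 0 0 0 0 0 0 8; 0 0 0 0 0 0 9.5; 0 0 0 0 0 0 9.5; 0 0 0 0 0 0 9.5; 0 -0.5 0 0 0 0 9.5; 0 -1.5 0 0 0 0 9.5; 0 -3 0 0 0 0 9.5; 0 -3 0 0 0 0 9.5; 0 -3 0 0 0 0 9.5; 0 -3 0 0 0 0 9.5; 0 -2 0 0 0 0 9.5; 0 0 0 0 0 0 9.5"}}

```text
time_s: 19.6
ee_pos: [597.5, 41.4, 182.3]
orientation: [-1.571, 0.005, 3.141]
contact_force: [-0.2, 0.1, -0.2]
grip_width: 0.998
```

Emit:
{"fn": "step_arm", "kwargs": {"motion": "1 0 3.43 0 0 0 9.5; 1 0 3.43 0 0 0 9.5; 1 0 3.43 0 0 0 9.5; 1 0 3.43 0 0 0 9.5; 1 0 3.43 0 0 0 9.5; 1 0 3.43 0 0 0 9.5; 1 0 3.43 0 0 0 9.5; 1 0 3.43 0 0 0 9.5; 1 0 3.43 0 0 0 9.5; 0 0 0 0 0 0 9.5; 0 0 0 0 0 0 9.5; 0 0 0 0 0 0 9.5"}}

```text
time_s: 20.8
ee_pos: [506.3, -266.4, 178.6]
orientation: [-1.571, -0.001, -3.141]
contact_force: [0.5, -0.4, 0.3]
grip_width: 0.998
```

```bash
python3 w.py w5
```

```text
[ 506.3 -266.4  178.6] [-1.5713e+00 -7.0000e-04 -3.1414e+00] [ 0.51 -0.41  0.34] 20.8
[  0  30  28  43 905] [14. 51.] xy circle at z90 ((708.9286499023438, 61.46982955932617), 24.294092178344727)
[   7  122   37   59 1719] [ 26. 151.] xy circle at z90 ((597.2415161132812, 38.99790954589844), 31.80147361755371)
[ 291  199   73   70 3961] [327. 234.] xy circle at z90 ((507.43603515625, -267.9123840332031), 30.58837127685547)
```

View pics/w5.png

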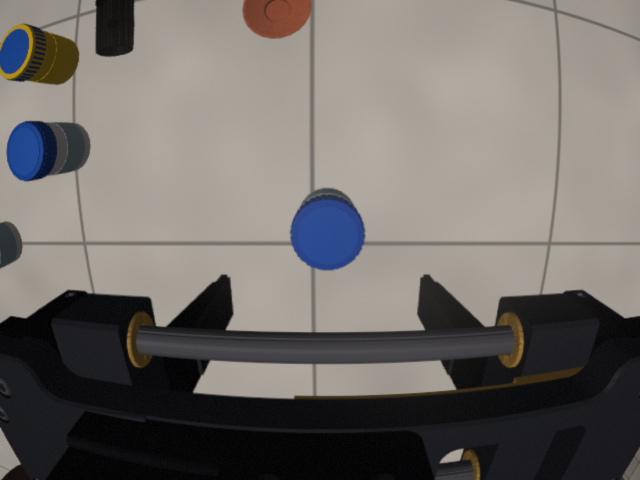

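The right jar's cap is at (327,234), and the middle and left jars are still standing at the left of the frame. I descend and grip.

Emit:
{"fn": "step_arm", "kwargs": {"motion": "0 1 0.15 0 0 0 9.5; 0 2.5 0 0 0 0 9.5; 0 2.5 0 0 0 0 9.5; 0 2.5 0 0 0 0 9.5; 0 2.5 0 0 0 0 9.5; 0 2.5 0 0 0 0 9.5; 0 1.5 0 0 0 0 9.5; 0 1 0 0 0 0 9.5; 0 0 0 0 0 0 9.5; 0 0 0 0 0 0 4; 0 0 0 0 0 0 4; 0 0 0 0 0 0 4; 0 0 0 0 0 0 4; 0 0 0 0 0 0 4; 0 0 0 0 0 0 4; 0 0 0 0 0 0 4; 0 0 0 0 0 0 4; 0 0 0 0 0 0 4", "force": 30}}

```text
time_s: 22.65
ee_pos: [506.5, -268.8, 19.5]
orientation: [-1.57, 0.0, 3.141]
contact_force: [-0.7, 0.9, 6.0]
grip_width: 0.647
```

Emit:
{"fn": "step_arm", "kwargs": {"motion": "0 -0.3 0 0 0 0 4; 0 -0.6 0 0 0 0 4; 0 -0.8 0 0 0 0 4; 0 -0.8 0 0 0 0 4; 0 -0.8 0 0 0 0 4; 0 -0.8 0 0 0 0 4; 0 -0.4 0 0 0 0 4; 0 0 0 0 0 0 4; 0 0 0 0 0 0 4; 0 0 0 0 0 0 4; 0 0 0 0 0 0 4; 0 0 0 0 0 0 4"}}

```text
time_s: 23.85
ee_pos: [506.2, -268.7, 63.9]
orientation: [-1.571, -0.0, 3.141]
contact_force: [-0.1, -0.1, -3.4]
grip_width: 0.645
```

```bash
python3 heft.py
python3 - <<'E'
from h import *
from cell import manip
f=manip.grab_frame("side"); cv2.imwrite("pics/s6.png",f["image"][:,:,::-1])
E
```

```text
F [ 0.0359312  -0.06747901 -3.03024294] [0.50274105 0.5174158  0.46730207]
J [-3.45345578e-04 -6.08022830e+01 -2.04125530e+01  5.30799049e-02
 -4.40971946e-02  3.95453736e-07]
25.05 [ 506.33362856 -268.76553657   64.14730241] 0.6474956565116539
```

View pics/s6.png

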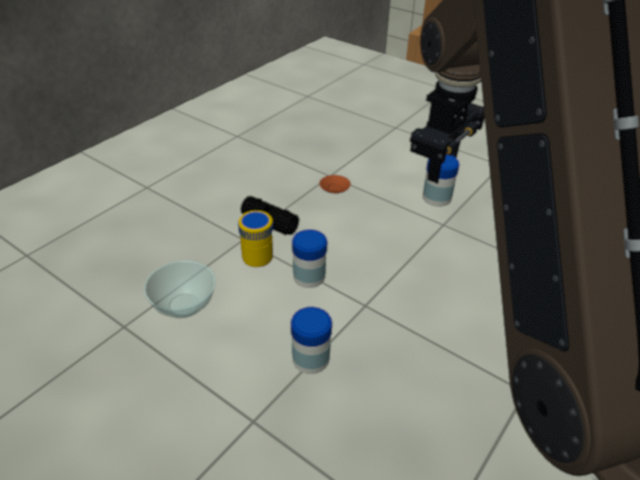

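The right jar pulls 3.0 N, against 1.8 N for the left and 5.1 N for the middle, so the middle jar is the heaviest. I set the right jar back and return to the middle.

Emit:
{"fn": "step_arm", "kwargs": {"motion": "0 0.4 0 0 0 0 4; 0 0.8 0 0 0 0 4; 0 0.8 0 0 0 0 4; 0 0.8 0 0 0 0 4; 0 0.6 0 0 0 0 4; 0 0.4 0 0 0 0 4; 0 0.3 0 0 0 0 4; 0 0.2 0 0 0 0 4; 0 0.1 0 0 0 0 4; 0 0.1 0 0 0 0 4; 0 0 0 0 0 0 4; 0 0 0 0 0 0 4; 0 0 0 0 0 0 4"}}

```text
time_s: 26.4
ee_pos: [506.5, -268.8, 19.5]
orientation: [-1.57, 0.001, 3.141]
contact_force: [0.2, 0.5, 2.8]
grip_width: 0.647
```

Emit:
{"fn": "step_arm", "kwargs": {"motion": "0 0 0 0 0 0 6.4; 0 0 0 0 0 0 7; 0 0 0 0 0 0 8; 0 0 0 0 0 0 9.5; 0 0 0 0 0 0 9.5; 0 0 0 0 0 0 9.5; 0 -0.5 0 0 0 0 9.5; 0 -1.5 0 0 0 0 9.5; 0 -3 0 0 0 0 9.5; 0 -3 0 0 0 0 9.5; 0 -3 0 0 0 0 9.5; 0 -3 0 0 0 0 9.5; 0 -2 0 0 0 0 9.5; 0 0 0 0 0 0 9.5"}}

```text
time_s: 27.8
ee_pos: [507.3, -269.3, 182.3]
orientation: [-1.568, 0.004, 3.141]
contact_force: [0.9, -0.5, -0.6]
grip_width: 1.0
```

Emit:
{"fn": "step_arm", "kwargs": {"motion": "-1 0 -3.44 0 0 0 9.5; -1 0 -3.44 0 0 0 9.5; -1 0 -3.44 0 0 0 9.5; -1 0 -3.44 0 0 0 9.5; -1 0 -3.44 0 0 0 9.5; -1 0 -3.44 0 0 0 9.5; -1 0 -3.44 0 0 0 9.5; -1 0 -3.44 0 0 0 9.5; -1 0 -3.44 0 0 0 9.5; 0 0 0 0 0 0 9.5; 0 0 0 0 0 0 9.5; 0 0 0 0 0 0 9.5"}}

```text
time_s: 29.0
ee_pos: [596.0, 40.2, 178.6]
orientation: [-1.571, -0.001, 3.141]
contact_force: [-0.2, -1.0, 1.1]
grip_width: 0.997
```

```bash
python3 w.py w7
```

```text
[596.   40.2 178.6] [-1.5706e+00 -9.0000e-04  3.1409e+00] [-0.24 -1.04  1.06] 29.0
[ 270   69   61   59 2783] [300.  98.] xy circle at z90 ((708.7815551757812, 59.78058624267578), 24.12269401550293)
[ 287  198   73   70 3962] [323. 233.] xy circle at z90 ((597.7968139648438, 41.76102066040039), 30.26654052734375)
[584 283  35  30 511] [604. 295.] xy circle at z90 ((523.6287841796875, -265.139404296875), 35.964332580566406)
```

View pics/w7.png

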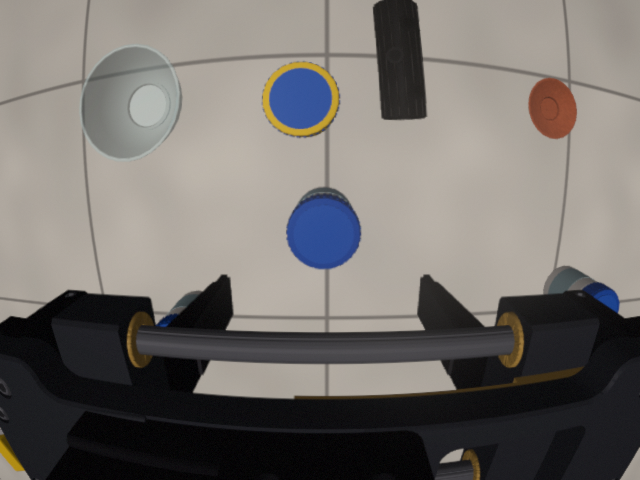

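The middle jar's cap is at (323,233), in the jaws' plane and unmoved. I grip it and lift it 150 mm.

Emit:
{"fn": "step_arm", "kwargs": {"motion": "0 1 -0.13 0 0 0 9.5; 0 2.5 0 0 0 0 9.5; 0 2.5 0 0 0 0 9.5; 0 2.5 0 0 0 0 9.5; 0 2.5 0 0 0 0 9.5; 0 2.5 0 0 0 0 9.5; 0 1.5 0 0 0 0 9.5; 0 1 0 0 0 0 9.5; 0 0 0 0 0 0 9.5; 0 0 0 0 0 0 4; 0 0 0 0 0 0 4; 0 0 0 0 0 0 4; 0 0 0 0 0 0 4; 0 0 0 0 0 0 4; 0 0 0 0 0 0 4; 0 0 0 0 0 0 4; 0 0 0 0 0 0 4; 0 0 0 0 0 0 4", "force": 35}}

```text
time_s: 30.85
ee_pos: [596.6, 42.1, 19.5]
orientation: [-1.571, 0.001, 3.141]
contact_force: [-0.3, -1.6, 5.7]
grip_width: 0.642
```

Emit:
{"fn": "step_arm", "kwargs": {"motion": "0 -0.3 0 0 0 0 4; 0 -0.6 0 0 0 0 4; 0 -1 0 0 0 0 4; 0 -1.3 0 0 0 0 4; 0 -1.3 0 0 0 0 4; 0 -1.3 0 0 0 0 4; 0 -1.3 0 0 0 0 4; 0 -1.3 0 0 0 0 4; 0 -1.3 0 0 0 0 4; 0 -1.3 0 0 0 0 4; 0 -1.3 0 0 0 0 4; 0 -1.3 0 0 0 0 4; 0 -0.9 0 0 0 0 4; 0 -0.4 0 0 0 0 4; 0 0 0 0 0 0 4; 0 0 0 0 0 0 4; 0 0 0 0 0 0 4; 0 0 0 0 0 0 4; 0 0 0 0 0 0 4; 0 0 0 0 0 0 4"}}

```text
time_s: 32.85
ee_pos: [596.3, 42.1, 168.0]
orientation: [-1.571, -0.0, 3.141]
contact_force: [0.4, -0.6, -5.1]
grip_width: 0.648
```

```bash
python3 heft.py
python3 - <<'E'
from h import *
from cell import manip
for n in("side","top"):
    f=manip.grab_frame(n); cv2.imwrite(f"pics/{n}8.png",f["image"][:,:,::-1])
    b,l=blobs(f["image"])
    for i,st,c in b: print(n,st,c.round(1))
E
```

```text
F [-0.17568549  0.05764299 -4.86144811] [0.43095844 0.52481524 0.58402966]
J [-5.97644481e-04 -6.14322236e+01 -2.68385142e+01  3.21917006e-02
 -7.82683500e-02  9.05899722e-06]
34.05 [596.37014839  42.13551648 168.10201462] 0.64828863822196
side [302 158  27  32 745] [314.5 173.5]
side [425 173  30  24 586] [438.9 184.7]
side [243 213  25  15 288] [254.8 220. ]
side [ 292  308   39   38 1242] [311.  326.3]
top [450 267  34  32 841] [466.7 282.7]
```

View pics/side8.png

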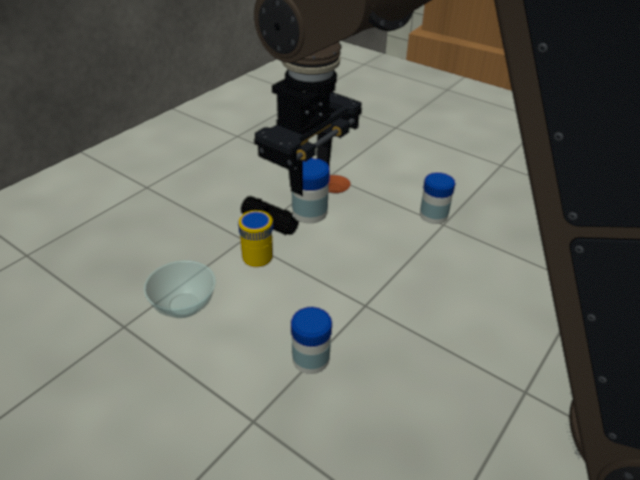

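View pics/top8.png

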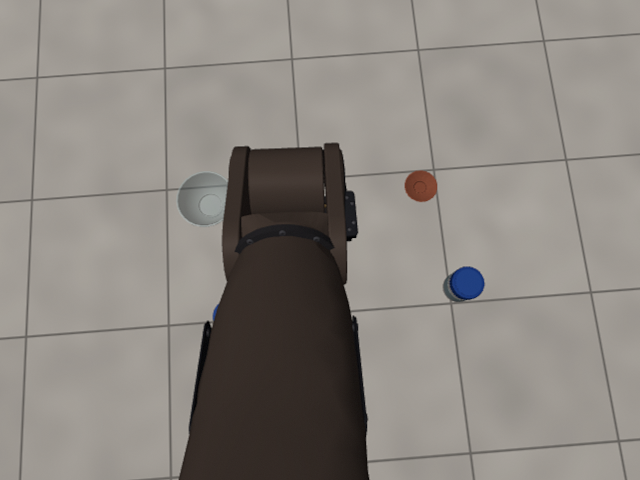

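The jar is held upright, with its cap at (314,173) in the side view and its underside at about 148 mm. The left jar (311,326) and right jar (439,185) are within a pixel of where they began, and the bowl, log and dish are unmoved. I'm handing in.

```bash
python3 -c "
from cell import manip
print(manip.job_done())"
```

```text
the job is handed in; nothing more can be done
None
```

I hefted the jars from left to right and set each one back in its place. The pull on the gripper was about 1.8 N for the left jar, 5.1 N for the middle and 3.0 N for the right. The middle jar is therefore the heaviest, at roughly 0.5 kg. I picked it up again and handed in at about 34 s while holding it.

**Last checks:**
- **Held jar:** it is upright and still, with its underside about 148 mm above the ledge by the arm's height reading. It pulled 4.9 N on the gripper in the final hold, close to the first heft.
- **Other jars:** in the side view, the left and right jars stand within a pixel of where they started.
- **Bowl, log and dish:** by eye in the last pictures they look unmoved. The yellow look-alike was not touched.

**Disagreements:** the wrist camera placed the jars 3–5 mm further out than the top camera, so I aimed between the two. On the left jar I thought the fingers had caught the cap's edge, so I gripped it again 7 mm lower before lifting. The opening read the same both times, so the first grip may have been fine.

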